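# Index the cell carrier and hold up the guard

## Robot

A 6-joint arm with a two-finger parallel gripper is mounted at the origin on the work surface. World frame = base frame: x ahead of the robot, y to its left, z up, the work surface at z = 0. Lengths are in m, angles in rad, forces in N, time in s.
With the tool pointing down it reaches from about 0.35 to 0.975 m from the base axis. Payload 4.9 kg.
Tool frame: the origin (TCP) lies at the very end of the fingers, on their centre line; the grasp point (between the pads) lies 19 mm behind it; z points along the fingers, y is the line along which they close (so a half turn about z gives the same grasp; the last joint's range is limited). The gripper opens to 85 mm and grips with 20 to 120 N. Pads are 22 mm wide; open, the fingers measure 114 mm over their backs; the gripper's body (76 mm by 85 mm) begins 54 mm behind the grasp point. The pads swing forward as they close: fully open they stand 13 mm farther back than shut.
Start: joints at [-1.332, 0.053, 1.613, -0, 1.476, -0.119], TCP at [0.219, -0.585, 0.231] pointing down, gripper open.
Joint ranges: [-3.01, 3.01], [-1.01, 2.22], [0.06, 2.58], [-1.02, 4.17], [0.09, 2.62], [-3.14, 3.14]. Speed limits (rad/s): [2.57, 2.57, 3.14, 3.14, 3.14, 3.14].

## Interface

Orientations are given as a unit quaternion [w, x, y, z].
In Python, from plant import manip gives the robot as it stands.
- The arm moves only by the tool play_rows, never from a script. Its argument "series" is a list that holds one entry, the list of rows, each a list of 7 numbers: the shift along the world's x, y, z in m, then the turn, a rotation vector about the world's x, y, z in degrees, then the opening, from 0 (shut) to 1 (fully open). In form: [[[dx, dy, dz, rx, ry, rz, grip], ...]]. A call has 1 to 10 rows; each row shifts and turns the commanded pose from where the row before left it; what a row does not reach is not made up. A row lasts 1/10 s, in which the tool goes at most 50 mm and 8.59 degrees, less where a joint would pass 70% of its speed; a pose out of reach is approached as far as the arm can. A call with a gripper value outside its range is refused whole. The fingers move at their own pace and stop on an object; the grip force is fixed at half the most. Time passes only in rows, so rows that do not move let the fingers close. It gives the time, the measured TCP pose, the force, the opening and the grip force at its end, in the units of the state.
- manip.state(): the state, without advancing time (a new reading comes with each control period).
- manip.grab_frame(name): name is "scene" or "top"; returns a dict with "frame" (420x560x3 uint8, blue, green, red), "mtx" (3x3 intrinsics, pixels), "k1" (the pictures are not rectified: a ray, as slopes to the right and down, at radius r is drawn at 1 + k1 r^2 times it, then the intrinsics apply), "R" (3x3) and "t" (3): a world point X has camera coordinates R X + t. Camera axes: x right, y down, z forward; pixel columns grow to the right and rows downward; lengths in m; the calibration is good to about 2 mm. A picture is of the moment at which its call begins. There is no depth.
- manip.job_done(): hands the job in; it is judged then, once.
The state is a dict: "time": time; "joint_pos": joint angles; "joint_vel": joint speeds; "joint_efforts": joint torques, N m; "tool_pos": TCP position; "tool_rot": TCP orientation; "contact_force": force on the tool from outside, world axes, zero at the start; "ft_torque": the same for the moment, N m; "gripper_width": opening from 0.0 (shut) to 1.0 (fully open); "grasp_force": force on a finger pad.
Only numpy, scipy, OpenCV 4.12 (cv2) and the standard library are available. Lean on these libraries where they do the work, as an engineer would, in place of code of your own. Each camera call takes 0.05 s, during which the arm holds its last target. There are 200 camera calls.

## Task

Slide the carrier of battery cells along its rails until it clicks into the station under the closed slotted guard. Then lift the guard by its bar and hold it open at 50 degrees so that a colleague can reach the cells; it drops shut if let go, so finish while still holding it, with the carrier still clicked in. Leave the other things on the bench where they are.

Things in the scene. Friction and masses are not known exactly. Their poses are not given: they have to be found in the camera images.
- fixture: Fixed fixture: aluminium base plate 240 x 480 x 6 mm on the bench, two round steel rails along y. Origin on the bench surface between the rails; plate spans x -120..120, y -275..205 mm. z up; +y is the way the carrier travels, towards the guard; -x (robot's side) is the side of the guard's bar. Steel posts 16 mm thick, 113 mm high, at x -62, y -20 and 120 mm; hinge posts at x +94.
- station (a point): The station: point on the fixture at x 0, y +50, z 30 mm, under the middle of the guard (guard and bar are centred on this y). The carrier's centre is here when clicked in.
- carrier (a joint): Travel of the carrier in m, growing along the fixture's +y. Starts between 0 and 0.05; 0.170 is the station, where a sprung roller drops into a groove below the carrier (about 5 to 8 N to push in or out; it catches within about 5 mm, centres and keeps the carrier). Rails go on to a hard stop at 0.200. Elsewhere about 0.6 N of friction, no spring.
- pin_top (a point): Centre of the top of the carrier's upright round steel pin: 12 mm diameter, top 115 mm above the bench, free for 68 mm down to the tongue. It stands 125 mm from the carrier's centre on its -y side, outside the guard even at the station. Pinch it from above or push it.
- guard (a joint): Angle of the guard in rad: 0 = closed, lying level; grows as its near edge is lifted; 50 degrees = 0.873; stop at 1.4. It has no catch and falls shut from every angle (0.28 to 0.46 kg, about 2 N at the bar). It starts closed.
- bar_mid (a point): Middle of the guard's handle: round steel bar 12 mm thick, 100 mm long, along the fixture's y, in the guard's plane, joined by a rod at each end. 200 mm from the hinge line, 45 mm in front of the guard's near edge, 118 mm above the bench when closed, free all round. At 50 degrees it is 153 mm higher and 71 mm farther to +x. Pinched crosswise it turns in the fingers.
- guard_hinge (a point): Middle of the guard's hinge line (along the fixture's y) at the guard's far edge, fixture x +85, y +50, z 118 mm. The guard is a white plate 155 x 160 x 8 mm with three long slots.
- jar: Bystander: glass jar with steel cap, 60 mm diameter, 75 mm high, standing beyond the guard (far side). Origin under its centre. Leave alone.
- driver: Bystander: screwdriver lying on the bench beyond the rails (far side), about 200 mm long. Leave alone.
- spare_plate: Bystander: spare white hexagonal plate, 100 mm across, 8 mm thick, lying on the bench past the +y end of the fixture. Origin under its centre. Leave alone.
- carrier_mid (a point): Centre of the carrier at the height of the station point, 30 mm above the bench. The carrier (0.5 to 0.9 kg) is two white hexagonal plates 100 mm across corners with seven upright battery cells 18 mm thick, reaching 103 mm above the bench, and a flat aluminium tongue 24 mm wide to its -y side with an upright pin at the end.

How it is judged:
On the way:
1. the carrier is clicked into the station (within 3 mm of 0.170) while the guard is still down (below 6 degrees) (value of joint carrier between 0.167 and 0.173 m and value of joint guard below 0.105 rad), for 0.3 s.
At the end, for the whole second after the job is handed in: The fingers hold the guard still at 50 degrees, within 6 degrees (0.768 to 0.978 rad), touching it with more than 0.5 N, while the carrier rests clicked into the station within 3 mm (value of joint guard between 0.768 and 0.978 rad and velocity of joint guard between -0.1 and 0.1 rad/s and contact force between guard and the fingers above 0.5 N and value of joint carrier between 0.167 and 0.173 m); the arm keeps its last pose, push and grip.
It fails at once if the jar, the screwdriver or the spare plate is moved by more than 20 mm (distance of any of jar, driver, spare_plate from where it was at the start of the episode above 0.02 m).
It also fails if it takes over 48 s, if anything falls off the work surface, if the arm or the gripper's body presses on something with over 40 N, if the wrist force passes 120 N, or if a joint passes its speed limit or range.

## Working session

There is one attempt and no reset: what is moved stays moved. The work goes in short steps, Python scripts to look and compute and a tool call to move; the robot and the scene stay as the last step left them, time stands still between calls to the robot, and variables do not carry over. Pictures are saved under pics/ and viewed, at most 10 in all, crops included, and the job is handed in when it is done.

Besides the shell and the picture viewer there is one more tool, called after "Emit:" as a command line: name --argument value ..., lists and objects as JSON in quotes. play_rows: Moves the arm, as the interface text tells. Its arguments: {"type":"object","properties":{"series":{"type":"array"}},"required":["series"]}

```bash
mkdir -p pics
python3 - <<'E'
from plant import manip
import cv2
for n in("scene","top"):
    f=manip.grab_frame(n); cv2.imwrite(f"pics/{n}0.png",f["frame"])
    print(n,f["mtx"].tolist(),f["k1"],f["R"].tolist(),f["t"].tolist())
s=manip.state();print(s)
E
```

```text
scene [[437.44922626639055, 0.0, 285.52753300520124], [0.0, 437.44922626639055, 209.71414377156918], [0.0, 0.0, 1.0]] 0.010802828898994615 [[-0.15413542611491537, 0.9880426800020277, 0.0037326814469605452], [0.7600412150662508, 0.12097923700668865, -0.6385149768125232], [-0.6313316258647201, -0.09558078628935039, -0.769600345293139]] [-0.030250956290489905, -0.42777921086767995, 1.5897417351569298]
top [[398.4879859456107, 0.0, 277.4423523841064], [0.0, 398.4879859456107, 206.56251653961792], [0.0, 0.0, 1.0]] -0.10624793604040476 [[0.10718827738675546, -0.9942125041970096, -0.007222858794935882], [-0.9736665410719728, -0.103497451985017, -0.20312987035280997], [0.2012067095993576, 0.028805796828429174, -0.9791251636441988]] [0.05372312903619166, 0.6481811927198746, 0.8475885773618439]
{'time': 0.1, 'joint_pos': array([-1.33198800e+00,  5.32453032e-02,  1.61415042e+00, -1.10942579e-05,
        1.47600923e+00, -1.19035166e-01]), 'joint_vel': array([ 0.0006689 , -0.00399058, -0.00389169,  0.00049386,  0.00181098,
       -0.0006266 ]), 'joint_efforts': array([ 1.30664233e-03, -3.94903672e+01, -3.71363461e+01, -4.93066511e-05,
        3.93007620e-03, -1.25719663e-05]), 'tool_pos': array([ 0.21875217, -0.5848664 ,  0.23021794]), 'tool_rot': array([-9.04192558e-04,  9.84035662e-01,  1.77969084e-01, -5.97454924e-05]), 'contact_force': array([-0.47807732,  0.58791061,  0.11499423]), 'ft_torque': array([-0.02030919,  0.01272482,  0.03593316]), 'grasp_force': 0.0, 'gripper_width': 1.0040067503036245}
```

View pics/scene0.png

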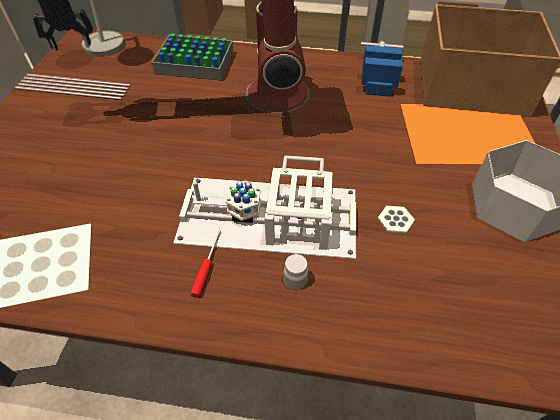

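View pics/top0.png

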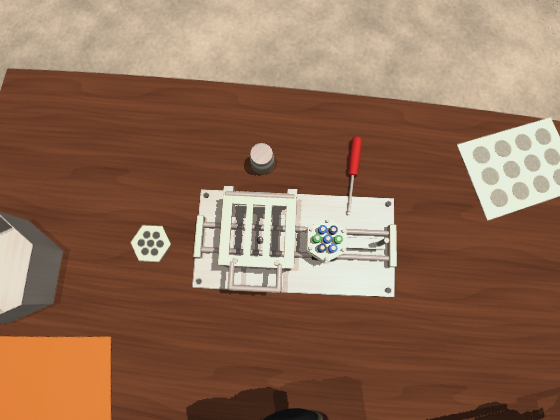

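The scene view shows the fixture in the middle, with the carrier at about (243,200) and the guard at (300,195). In the top view the plate corners are near (203,190), (395,198), (394,297) and (193,287). The pin is near (387,240) and the bar near (255,290). I'll enlarge the top view to get better pixels.

```bash
cat > h.py <<'E'
import numpy as np,cv2
from plant import manip
def ray(f,u,v):
    K=f["mtx"];d=np.array([f["k1"],0,0,0,0.])
    p=cv2.undistortPoints(np.array([[[u,v]]],float),np.array(K),d)[0,0]
    R=np.array(f["R"]);return -R.T@np.array(f["t"]),R.T@np.array([p[0],p[1],1])
def plane(f,u,v,z):
    c,d=ray(f,u,v);return c+d*(z-c[2])/d[2]
def proj(f,X):
    R=np.array(f["R"]);return cv2.projectPoints(np.array(X,float).reshape(-1,1,3),cv2.Rodrigues(R)[0],np.array(f["t"]),np.array(f["mtx"]),np.array([f["k1"],0,0,0,0.]))[0][:,0]
E
python3 - <<'E'
import cv2
a=cv2.imread("pics/top0.png")[170:310,180:410]
b=cv2.imread("pics/scene0.png")[145:265,165:365]
cv2.imwrite("pics/c1.png",cv2.resize(a,(782,476),interpolation=cv2.INTER_CUBIC))
cv2.imwrite("pics/c2.png",cv2.resize(b,(800,480),interpolation=cv2.INTER_CUBIC))
E
```

```text
(no output)
```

View pics/c1.png

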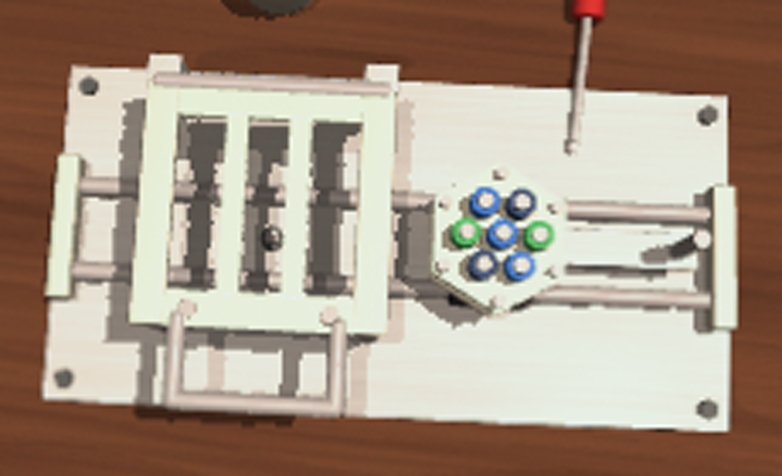

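View pics/c2.png

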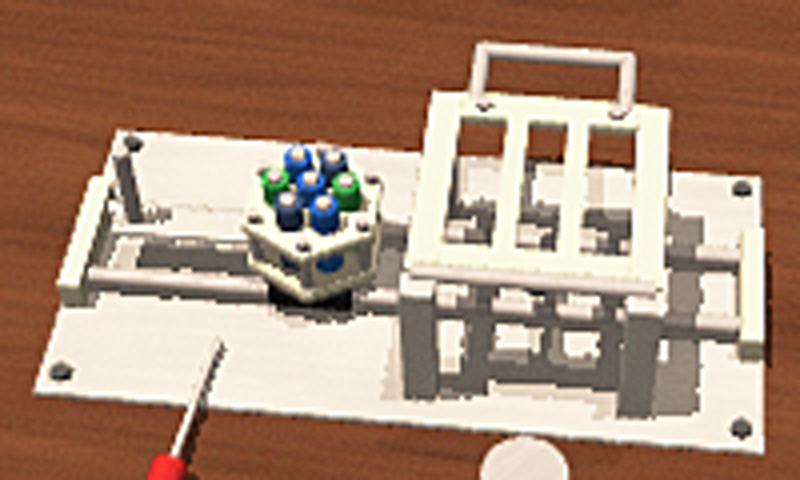

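The crops give clear features. In c1 the plate corners are (72,66), (727,96), (729,431), (42,399), the pin top is (703,240), and the bar ends are (172,403) and (342,408). In c2 the corners are (118,130), (760,177), (765,452), (35,393) and the pin top is (123,155). I'll fit the fixture pose from these.

```bash
cat > fit.py <<'E'
from h import *
from scipy.optimize import least_squares
T=manip.grab_frame("top");S=manip.grab_frame("scene")
t=lambda p:np.array(p)/3.4+[180,170]-.35; s=lambda p:np.array(p)/4+[165,145]-.37
# fixture coords: top img: left=+y, up=+x
C=[[.12,.205,.006],[.12,-.275,.006],[-.12,-.275,.006],[-.12,.205,.006]]
ct=[(72,66),(727,96),(729,431),(42,399)]; cs=[(35,393)]
Cs=[[-.12,-.275,.006],[-.12,.205,.006],[.12,.205,.006],[.12,-.275,.006]]
cs=[(118,130),(760,177),(765,452),(35,393)]
B=[[-.115,.1,.118],[-.115,0,.118]];bt=[(172,403),(342,408)]
pt,ps=(703,240),(123,155)
def W(q,X):
    X=np.array(X);c,n=np.cos(q[0]),np.sin(q[0])
    return X@np.array([[c,-n,0],[n,c,0],[0,0,1]]).T+[q[1],q[2],0]
def res(q):
    P=[[0,-.12+q[3]-.125,.115]]
    return np.concatenate([(proj(T,W(q,C+B+P))-t(ct+bt+[pt])).ravel(),(proj(S,W(q,Cs+P))-s(cs+[ps])).ravel()])
r=least_squares(res,[0,.6,0,.02],loss="soft_l1");q=r.x
print("yaw deg",np.degrees(q[0]),"org",q[1:3],"carrier",q[3]);print(res(q).round(1))
for n,X in dict(pin=[0,-.245+q[3],.115],pin_st=[0,-.075,.115],bar=[-.115,.05,.118],bar50=[-.044,.05,.271],yhat=[0,1,0]).items(): print(n,W(q,X).round(4))
print([plane(T,*t(p),.115).round(4).tolist() for p in [pt]], [plane(S,*s(ps),.115).round(4)])
print(manip.state()["time"])
E
python3 fit.py
```

```text
yaw deg 3.477915381944873 org [0.56794396 0.10729191] carrier 0.01844660388847986
[-0.3 -0.   0.2 -0.3  0.3 -0.2  0.2  0.   0.2 -1.1 -2.  -0.2 -0.3 -0.7
 -0.4 -0.7  0.5 -0.9 -0.1 -1.3 -0.3 -1.2 -0.4 -1.7]
pin [ 0.5817 -0.1188  0.115 ]
pin_st [0.5725 0.0324 0.115 ]
bar [0.4501 0.1502 0.118 ]
bar50 [0.521  0.1545 0.271 ]
yhat [0.5073 1.1055 0.    ]
[[0.5802, -0.1197, 0.115]] [array([ 0.5876, -0.1161,  0.115 ])]
0.2
```

Emit:
play_rows --series '[[[0.03, 0.039, -0.005, 0, 0, 6.1, 1], [0.03, 0.039, -0.005, 0, 0, 6.1, 1], [0.03, 0.039, -0.005, 0, 0, 6.1, 1], [0.03, 0.039, -0.005, 0, 0, 6.1, 1], [0.03, 0.039, -0.005, 0, 0, 6.1, 1], [0.03, 0.039, -0.005, 0, 0, 6.1, 1], [0.03, 0.039, -0.005, 0, 0, 6.1, 1], [0.03, 0.039, -0.005, 0, 0, 6.1, 1], [0.03, 0.039, -0.005, 0, 0, 6.1, 1], [0.03, 0.039, -0.005, 0, 0, 6.1, 1]]]'

```text
time: 1.2
tool_pos: [0.5197, -0.1935, 0.1812]
tool_rot: [0.0, 0.756, 0.654, 0.0]
contact_force: [0.8, -0.6, 0.5]
gripper_width: 1.0
grasp_force: 0.0
```

Emit:
play_rows --series '[[[0.031, 0.037, -0.005, 0, 0, 6, 1], [0.031, 0.037, -0.005, 0, 0, 6, 1], [0, 0, 0, 0, 0, 0, 1], [0, 0, 0, 0, 0, 0, 1]]]'

```text
time: 1.6
tool_pos: [0.581, -0.1204, 0.1707]
tool_rot: [-0.0, 0.684, 0.729, -0.0]
contact_force: [-0.3, -0.9, 0.8]
gripper_width: 1.005
grasp_force: 0.0
```

Run:
```python
from h import *
T=manip.grab_frame("top");S=manip.grab_frame("scene");s=manip.state();print(s["tool_pos"],s["tool_rot"])
a=cv2.resize(T["frame"][190:300,300:440],(560,440),interpolation=2);b=cv2.resize(S["frame"][130:230,160:260],(440,440),interpolation=2)
cv2.imwrite("pics/d1.png",cv2.resize(np.hstack([a[:,:400],b[:,:400]]),(800,440)))
```

```text
[ 0.58045986 -0.12198154  0.17122802] [-5.07869853e-05  6.85537838e-01  7.28036959e-01 -2.38783722e-04]
```

View pics/d1.png

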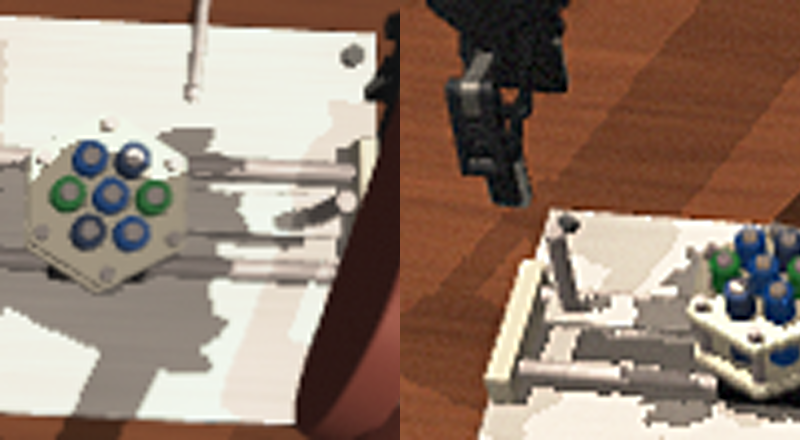

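Run:
```python
from h import *
T=manip.grab_frame("top");S=manip.grab_frame("scene");s=manip.state();p=s["tool_pos"];print(p)
P=[p,p+[.045,.003,.013],p+[-.045,-.003,.013],[.5817,-.1188,.115]]
z=lambda F,X:((proj(F,X)-[160,130])*4.4).round()
print(z(S,P))
b=cv2.resize(S["frame"][110:230,120:280],(800,600),interpolation=2)
for q in proj(S,P): cv2.circle(b,tuple(int(x) for x in (q-[120,110]+.5)*5),4,(0,0,255),1)
cv2.imwrite("pics/d2.png",b)
```

```text
[ 0.58035295 -0.12254672  0.17149222]
[[133. 157.]
 [111. 197.]
 [147.  87.]
 [154. 227.]]
```

View pics/d2.png

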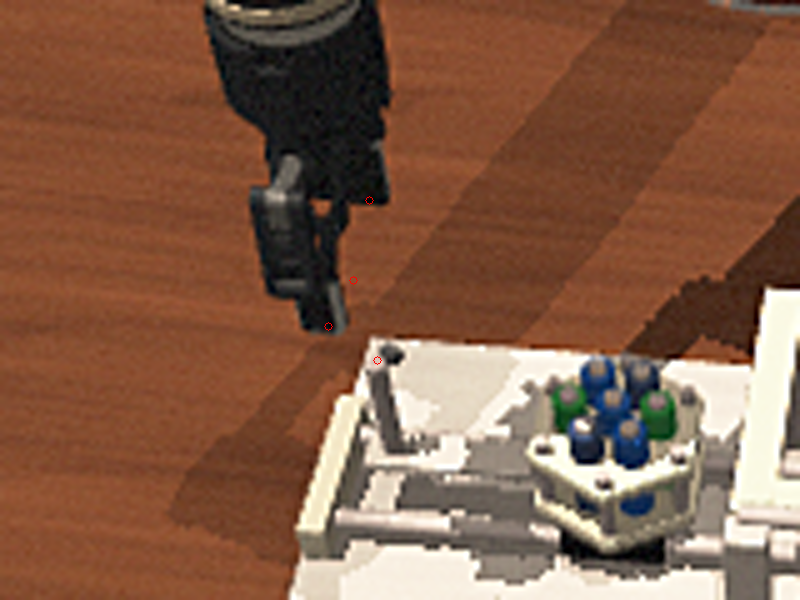

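The projected TCP and fingertips match the image, and the pin projects onto its top at about (375,358) in the crop. I'll descend and pinch the pin.

Emit:
play_rows --series '[[[0.001, 0.002, -0.024, 0, 0, 0, 1], [0, 0, -0.024, 0, 0, 0, 1], [0, 0, -0.024, 0, 0, 0, 1], [0, 0, -0.024, 0, 0, 0, 1], [0, 0, 0, 0, 0, 0, 0], [0, 0, 0, 0, 0, 0, 0], [0, 0, 0, 0, 0, 0, 0], [0, 0, 0, 0, 0, 0, 0], [0, 0, 0, 0, 0, 0, 0], [0, 0, 0, 0, 0, 0, 0]]]'

```text
time: 2.8
tool_pos: [0.5826, -0.1197, 0.0769]
tool_rot: [0.001, 0.685, 0.728, 0.0]
contact_force: [-1.4, -0.1, 5.1]
gripper_width: 0.123
grasp_force: 58.4
```

Emit:
play_rows --series '[[[-0.0012, 0.02, 0, 0, 0, 0, 0], [-0.0012, 0.02, 0, 0, 0, 0, 0], [-0.0012, 0.02, 0, 0, 0, 0, 0], [-0.0012, 0.02, 0, 0, 0, 0, 0], [-0.0012, 0.02, 0, 0, 0, 0, 0], [-0.0012, 0.02, 0, 0, 0, 0, 0], [-0.0006, 0.01, 0, 0, 0, 0, 0], [0, 0, 0, 0, 0, 0, 0], [0, 0, 0, 0, 0, 0, 0]]]'

```text
time: 3.7
tool_pos: [0.5749, 0.0112, 0.0769]
tool_rot: [0.001, 0.685, 0.729, 0.001]
contact_force: [-1.1, 0.7, 5.0]
gripper_width: 0.121
grasp_force: 58.8
```

Emit:
play_rows --series '[[[-0.0004, 0.006, 0, 0, 0, 0, 0], [-0.0004, 0.006, 0, 0, 0, 0, 0], [0, 0, 0, 0, 0, 0, 0], [0, 0, 0, 0, 0, 0, 0]]]'

```text
time: 4.1
tool_pos: [0.5742, 0.0225, 0.0769]
tool_rot: [0.001, 0.685, 0.729, 0.001]
contact_force: [-0.8, -0.0, 6.4]
gripper_width: 0.125
grasp_force: 58.8
```

Emit:
play_rows --series '[[[-0.0001, 0.002, 0, 0, 0, 0, 0], [0, 0, 0, 0, 0, 0, 0], [0, 0, 0, 0, 0, 0, 0]]]'

```text
time: 4.4
tool_pos: [0.5741, 0.0243, 0.0769]
tool_rot: [0.001, 0.685, 0.728, 0.0]
contact_force: [-0.6, -0.2, 5.1]
gripper_width: 0.123
grasp_force: 58.8
```

Emit:
play_rows --series '[[[-0.0001, 0.002, 0, 0, 0, 0, 0], [0, 0, 0, 0, 0, 0, 0], [0, 0, 0, 0, 0, 0, 0]]]'

```text
time: 4.7
tool_pos: [0.574, 0.0266, 0.0768]
tool_rot: [0.001, 0.685, 0.728, 0.001]
contact_force: [-1.3, 0.2, 6.1]
gripper_width: 0.127
grasp_force: 58.8
```

Emit:
play_rows --series '[[[-0.0001, 0.002, 0, 0, 0, 0, 0], [0, 0, 0, 0, 0, 0, 0], [0, 0, 0, 0, 0, 0, 0]]]'

```text
time: 5.0
tool_pos: [0.5738, 0.029, 0.0768]
tool_rot: [0.0, 0.685, 0.728, 0.001]
contact_force: [-1.4, 1.8, 5.8]
gripper_width: 0.124
grasp_force: 58.9
```

Emit:
play_rows --series '[[[-0.0001, 0.002, 0, 0, 0, 0, 0], [0, 0, 0, 0, 0, 0, 0], [0, 0, 0, 0, 0, 0, 0]]]'

```text
time: 5.3
tool_pos: [0.5737, 0.0315, 0.0768]
tool_rot: [0.0, 0.685, 0.728, 0.001]
contact_force: [-1.6, 3.2, 6.0]
gripper_width: 0.123
grasp_force: 58.9
```

Emit:
play_rows --series '[[[-0.0001, 0.002, 0, 0, 0, 0, 0], [0, 0, 0, 0, 0, 0, 0], [0, 0, 0, 0, 0, 0, 0]]]'

```text
time: 5.6
tool_pos: [0.5736, 0.0326, 0.0768]
tool_rot: [0.001, 0.685, 0.728, 0.001]
contact_force: [-1.5, -0.2, 5.2]
gripper_width: 0.124
grasp_force: 58.9
```

Emit:
play_rows --series '[[[-0.0001, 0.001, 0, 0, 0, 0, 0], [0, 0, 0, 0, 0, 0, 0], [0, 0, 0, 0, 0, 0, 0]]]'

```text
time: 5.9
tool_pos: [0.5736, 0.0328, 0.0769]
tool_rot: [0.001, 0.685, 0.728, 0.0]
contact_force: [-2.3, -2.9, 5.5]
gripper_width: 0.124
grasp_force: 58.9
```

Emit:
play_rows --series '[[[-0.0001, 0.001, 0, 0, 0, 0, 0], [0, 0, 0, 0, 0, 0, 0], [0, 0, 0, 0, 0, 0, 0]]]'

```text
time: 6.2
tool_pos: [0.5736, 0.0332, 0.0769]
tool_rot: [0.002, 0.685, 0.728, -0.0]
contact_force: [-0.6, -3.8, 5.8]
gripper_width: 0.125
grasp_force: 58.9
```

Emit:
play_rows --series '[[[0, -0.001, 0, 0, 0, 0, 0], [0, 0, 0, 0, 0, 0, 0.4], [0, 0, 0, 0, 0, 0, 0.4], [0, 0, 0, 0, 0, 0, 0.4], [0, 0, 0, 0, 0, 0, 0.4], [0, 0, 0.03, 0, 0, 0, 0.4], [0, 0, 0.03, 0, 0, 0, 0.4], [0, 0, 0.03, 0, 0, 0, 0.4], [0, 0, 0.03, 0, 0, 0, 0.4], [0, 0, 0, 0, 0, 0, 0.4]]]'

```text
time: 7.2
tool_pos: [0.5755, 0.0336, 0.201]
tool_rot: [0.004, 0.685, 0.728, 0.003]
contact_force: [0.8, 0.4, 0.7]
gripper_width: 0.404
grasp_force: 0.0
```

Emit:
play_rows --series '[[[-0.02, 0.02, 0, 0, 0, 0, 0.4], [-0.02, 0.02, 0, 0, 0, 0, 0.4], [-0.02, 0.02, 0, 0, 0, 0, 0.4], [-0.02, 0.02, 0, 0, 0, 0, 0.4], [-0.02, 0.02, 0, 0, 0, 0, 0.4], [-0.024, 0.018, 0, 0, 0, 0, 0.4], [0, 0, 0, 0, 0, 0, 0.4], [0, 0, 0, 0, 0, 0, 0.4]]]'

```text
time: 8.0
tool_pos: [0.4481, 0.1518, 0.1944]
tool_rot: [-0.0, 0.685, 0.729, -0.0]
contact_force: [-0.4, 0.5, 0.0]
gripper_width: 0.401
grasp_force: 0.0
```

Run:
```python
from h import *
S=manip.grab_frame("scene");s=manip.state();p=s["tool_pos"];print(p,s["gripper_width"])
q=np.radians(3.478);W=lambda x,y,z:[.5679+x*np.cos(q)-y*np.sin(q),.1073+x*np.sin(q)+y*np.cos(q),z]
P=[p,W(-.115,.1,.118),W(-.115,.05,.118),W(-.115,0,.118),W(0,-.075,.115)]
b=cv2.resize(S["frame"][110:260,160:360],(800,600),interpolation=2)
for q in proj(S,P): cv2.circle(b,tuple(int(x) for x in (q-[160,110]+.5)*4),4,(0,0,255),1)
cv2.imwrite("pics/e1.png",b)
```

```text
[0.44860042 0.15144822 0.19471881] 0.39521200033747755
```

View pics/e1.png

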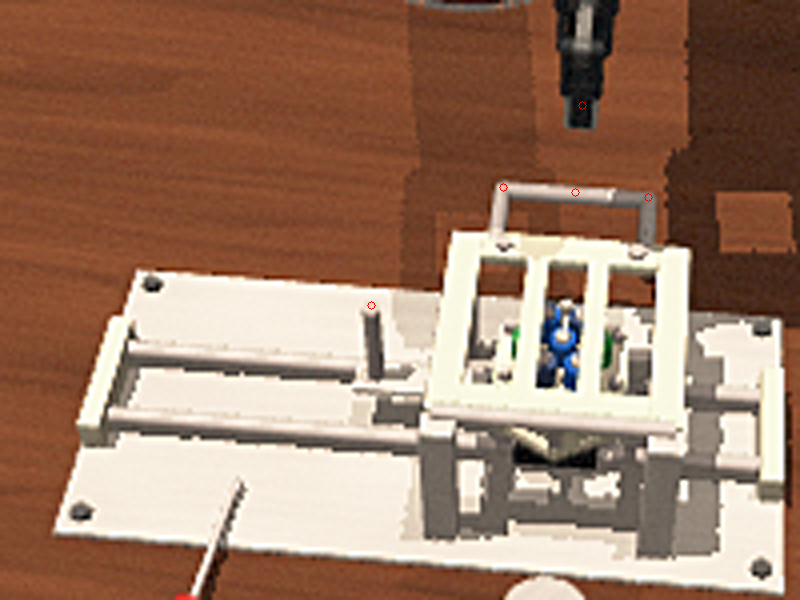

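The pin sits on the predicted station point at (371,307), and the bar lies on its predicted points from (503,188) to (648,198). The carrier is clicked in, so I'll go down and pinch the bar.

Emit:
play_rows --series '[[[0.0015, 0, -0.025, 0, 0, 0, 0.4], [0, 0, -0.025, 0, 0, 0, 0.4], [0, 0, -0.025, 0, 0, 0, 0.4], [0, 0, -0.02, 0, 0, 0, 0.4], [0, 0, 0, 0, 0, 0, 0], [0, 0, 0, 0, 0, 0, 0], [0, 0, 0, 0, 0, 0, 0], [0, 0, 0, 0, 0, 0, 0], [0, 0, 0, 0, 0, 0, 0]]]'

```text
time: 8.95
tool_pos: [0.4515, 0.1508, 0.1015]
tool_rot: [0.002, 0.685, 0.728, 0.001]
contact_force: [4.7, -3.4, -3.6]
gripper_width: 0.119
grasp_force: 58.4
```

Emit:
play_rows --series '[[[0.0004, 0, 0.0087, 0, 0, 0, 0], [0.0004, 0, 0.0087, 0, 0, 0, 0], [0.0011, 0.0001, 0.0087, 0, 0, 0, 0], [0.0011, 0.0001, 0.0087, 0, 0, 0, 0], [0.0019, 0.0001, 0.0085, 0, 0, 0, 0], [0.0019, 0.0001, 0.0085, 0, 0, 0, 0], [0.0026, 0.0002, 0.0083, 0, 0, 0, 0], [0.0026, 0.0002, 0.0083, 0, 0, 0, 0], [0.0033, 0.0002, 0.0081, 0, 0, 0, 0], [0.0033, 0.0002, 0.0081, 0, 0, 0, 0]]]'

```text
time: 9.95
tool_pos: [0.4704, 0.1519, 0.1853]
tool_rot: [0.002, 0.685, 0.728, 0.001]
contact_force: [10.2, -4.2, -7.6]
gripper_width: 0.116
grasp_force: 58.3
```

Emit:
play_rows --series '[[[0.0045, 0.0003, 0.0077, 0, 0, 0, 0], [0.0045, 0.0003, 0.0077, 0, 0, 0, 0], [0.0047, 0.0003, 0.0074, 0, 0, 0, 0], [0.0047, 0.0003, 0.0074, 0, 0, 0, 0], [0.0053, 0.0003, 0.0069, 0, 0, 0, 0], [0.0053, 0.0003, 0.0069, 0, 0, 0, 0], [0.0059, 0.0004, 0.0064, 0, 0, 0, 0], [0.0059, 0.0004, 0.0064, 0, 0, 0, 0], [0.0064, 0.0004, 0.0059, 0, 0, 0, 0], [0.0064, 0.0004, 0.0059, 0, 0, 0, 0]]]'

```text
time: 10.95
tool_pos: [0.5212, 0.155, 0.2543]
tool_rot: [-0.0, 0.685, 0.728, -0.002]
contact_force: [-3.8, -6.7, -0.7]
gripper_width: 0.116
grasp_force: 58.3
```

Emit:
play_rows --series '[[[0, 0, 0, 0, 0, 0, 0], [0, 0, 0, 0, 0, 0, 0], [0, 0, 0, 0, 0, 0, 0], [0, 0, 0, 0, 0, 0, 0], [0, 0, 0, 0, 0, 0, 0]]]'

```text
time: 11.45
tool_pos: [0.5211, 0.1549, 0.2542]
tool_rot: [-0.0, 0.685, 0.728, -0.002]
contact_force: [-3.9, -6.5, 1.3]
gripper_width: 0.116
grasp_force: 59.2
```

Run:
```python
from h import *
S=manip.grab_frame("scene");s=manip.state();p=s["tool_pos"];print(p,s["gripper_width"],s["contact_force"],s["joint_vel"].round(3))
h=np.array([p[0]+0,0,0]);q=np.radians(3.478);W=lambda x,y,z:[.5679+x*np.cos(q)-y*np.sin(q),.1073+x*np.sin(q)+y*np.cos(q),z]
H=np.array(W(.085,.05,.118));d=H-(p+[0,0,.019]);print("angle",np.degrees(np.arctan2(-d[2],np.hypot(d[0],d[1]))),np.linalg.norm(d))
a=np.radians(50);g=lambda r,y:W(.085-r*np.cos(a),y,.118+r*np.sin(a))
P=[W(0,-.075,.115),g(.2,.1),g(.2,0),g(.155,-.03),g(.155,.13)]
b=cv2.resize(S["frame"][90:240,160:360],(800,600),interpolation=2)
for q in proj(S,P): cv2.circle(b,tuple(int(x) for x in (q-[160,90]+.5)*4),4,(0,0,255),1)
cv2.imwrite("pics/f1.png",b)
```

```text
[0.52108691 0.15496525 0.2541956 ] 0.11290743670393123 [-3.46440245 -6.00746869  0.61326131] [ 0.002 -0.    -0.    -0.001  0.001  0.   ]
angle 50.302174907740685 0.20170367001725092
```

View pics/f1.png

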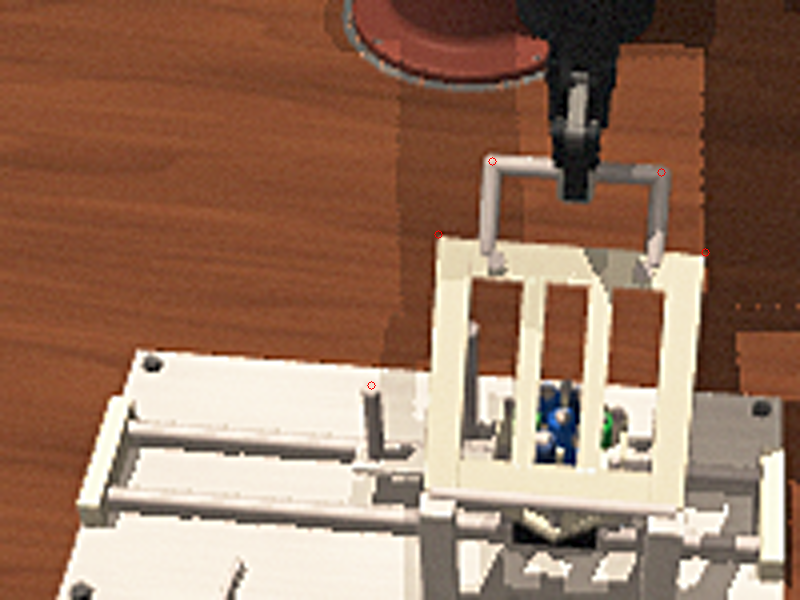

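The guard is held at about 50°: its corners at (440,237) and (705,254) and the bar ends match the 50° prediction. The pin is still at the station point (371,387). I'm handing the job in.

```bash
python3 -c "
from plant import manip
print(manip.job_done())"
```

```text
the job is handed in; nothing more can be done
None
```

The job is handed in with the guard still held by its bar at about 50° and the carrier clicked into the station, both confirmed in the last camera image; the jar, screwdriver and spare plate were not touched, and no verdict was returned.

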